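# Cover into the cradle, then the socket that fits its nut

## Task

First slide the aluminium cover that carries the big nut along the bench into the steel cradle until it is fully home against the back stop. Then try the two standing sockets on the nut to find the one that fits; one that does not fit is stood back upright on the bench. Push the fitting one all the way down over the nut and finish while still gripping it there; leave the jar, the hammer and the file where they are.

Things in the scene. Friction and masses are not known exactly. Their poses are not given: they have to be found in the camera images.
- cover: Loose aluminium cover flat on the bench, about 0.8 kg: plate 110 mm (x) x 84 mm (y) x 22 mm, too wide to grip. On its middle a round boss 60 mm wide, top 28 mm above the bench, carries the nut. Origin: centre of the underside, straight below the nut; z up; its +x end starts facing the open side of the cradle, within about 15 degrees.
- nut_top (a point): Middle of the top face of the tight steel hex nut on the cover; axes as the cover's. 46 mm above the cover's underside; nut 18 mm tall, 30 mm across flats, 34.6 mm across corners, top 4 mm chamfered to 27 mm; corners at the cover's +x and -x, flats at +y and -y. A 20 mm stud sticks out 6 mm above it. Only one socket fits (about 1 mm play all round); the other is too small and stops on the nut's top. Which one: found by trying.
- cradle: Dark steel cradle fixed to the bench, 18 mm high, open to its -x: back stop with its face at x = 55 mm, and two side rails along x, 92 mm apart (4 mm room each side of the cover), from the stop to x = -5 mm, then flared out to 132 mm apart at x = -60 mm. Origin: on the bench where the cover's origin lies when fully home; +x is the way the cover slides in.
- socket_a: One of 2 loose dark steel sockets, alike outside, standing mouth down on the bench. Round body 46 mm wide to 52 mm high, 38 mm wide at 62 mm; fixed on top a bright square adapter 24 x 24 mm, from 62 to 94 mm above the mouth, to grip. 0.4 kg. Origin: centre of the mouth, z up, x and y square to the adapter faces. Hexagonal opening 28 mm deep: corners at +x and -x, flats at +y and -y.
- socket_b: One of 2 loose dark steel sockets, alike outside, standing mouth down on the bench. Round body 46 mm wide to 52 mm high, 38 mm wide at 62 mm; fixed on top a bright square adapter 24 x 24 mm, from 62 to 94 mm above the mouth, to grip. 0.4 kg. Origin: centre of the mouth, z up, x and y square to the adapter faces. Hexagonal opening 28 mm deep: corners at +x and -x, flats at +y and -y.
- jar: Loose closed amber glass jar, 52 mm in diameter, 75 mm high, beyond the work. Origin: centre of its underside. To be left alone.
- hammer: Hammer about 280 mm long lying on the far side of the bench. Origin on its underside near the middle. To be left alone.
- file: Flat file with a wooden handle, 245 mm long and 24 mm high, lying at the near right. Origin near its middle. To be left alone.
There are look-alikes about, which are no part of the job. What is shaped like the socket_a but blue is not meant.

How it is judged:
On the way:
1. the cover is fully home in the cradle before any socket is used (x of cover in the frame of cradle between -0.006 and 0.006 m and horizontal distance between cover and cradle below 0.01 m and angle between the x axis of cover and the x axis of cradle, either way round below 0.1 rad and height (world z) of cover below 0.005 m and distance of each of socket_a, socket_b from where it was at the start of the episode below 0.02 m), for 0.2 s.
At the end, for the whole second after the job is handed in: Cover home in the cradle (within 6 mm of the stop, square to 0.1 rad, flat); the fitting socket over the nut, mouth within 4 mm of the boss, centred to 5 mm, straight to 0.12 rad, at rest, still gripped by the fingers (over 2 N); the other socket upright on the bench (x of cover in the frame of cradle between -0.006 and 0.006 m and horizontal distance between cover and cradle below 0.01 m and angle between the x axis of cover and the x axis of cradle, either way round below 0.1 rad and height (world z) of cover below 0.005 m and z of socket_b in the frame of cover between 0.024 and 0.032 m and horizontal distance between socket_b and nut_top below 0.005 m and angle between the z axis of socket_b and the z axis of cover, either way round below 0.12 rad and contact force between the fingers and socket_b above 2 N and linear speed of each of socket_b, socket_a below 0.02 m/s and height (world z) of socket_a below 0.006 m and angle between socket_a's own z axis and vertical below 0.12 rad); the arm keeps its last pose, push and grip.
It fails at once if the cover is lifted off the bench instead of slid (height (world z) of cover above 0.012 m).
It fails at once if the jar, hammer or file is disturbed (moved over 30 mm) (distance of any of jar, hammer, file from where it was at the start of the episode above 0.03 m).
It also fails if it takes over 72 s, if anything falls off the work surface, if the arm or the gripper's body presses on something with over 40 N, if the wrist force passes 120 N, or if a joint passes its speed limit or range.

## Robot

A 6-joint arm with a two-finger parallel gripper is mounted at the origin on the work surface. World frame = base frame: x ahead of the robot, y to its left, z up, the work surface at z = 0. Lengths are in m, angles in rad, forces in N, time in s.
With the tool pointing down it reaches from about 0.3 to 0.775 m from the base axis. Payload 14.6 kg.
Tool frame: the origin (TCP) lies on the centre line of the jaws, within the pads' length; the fingertips stand 14 mm ahead of it and the grasp point (between the pads) lies 5 mm behind it; x points along the fingers, y is the direction in which the jaws open and shut, and the axes are right-handed (so a half turn about x gives the same grasp; the last joint's range is limited). The gripper opens to 94 mm and grips with 3 to 60 N. Pads are 16 mm wide; open, the fingers measure 119 mm over their backs; the gripper's body (75 mm by 177 mm) begins 78 mm behind the grasp point.
Start: joints at [-1.33, 0.3, 1.521, -0, 1.321, -0.067], TCP at [0.167, -0.524, 0.219] pointing down, gripper open.
Joint ranges: [-3.03, 3.03], [-0.79, 2.21], [0.23, 2.52], [-1.04, 4.18], [0, 3.07], [-2.55, 2.55]. Speed limits (rad/s): [2.22, 2.22, 2.57, 3.14, 3.14, 3.14].

## Interface

Orientations are given as [roll, pitch, yaw] about the fixed x, y, z axes, in that order (R = Rz(yaw) Ry(pitch) Rx(roll)).
In Python, from station import * gives the robot as it stands. The module is installed in compiled form; this text tells all that it offers.
- The arm moves only by the shell command python3 -m handwheel 'ROWS' [FORCE]. ROWS is JSON, a list of rows, each a list of 3 entries, a list of its own where there are three numbers: the shift along the tool's x, y, z in mm, then the turn about the tool's x in rad, then the gripper command: -1 is fully open, 1 is shut, values between are in proportion. In form: [[[dx, dy, dz], spin, gripper], ...]. A call has exactly 5 rows; each row is the pose to reach, as a shift and turn from the pose measured when the call began, along the tool's axes at that moment; what a row does not reach only later rows make up. A row lasts 1/10 s, in which the tool goes at most 50 mm and 8.59 degrees, less where a joint would pass 70% of its speed; a pose out of reach is approached as far as the arm can. A call with a gripper value outside its range is refused whole. The fingers move at their own pace and stop on an object; FORCE is the grip in N (left out, the last holds). Time passes only in rows, so rows that repeat a pose let the fingers close, or fill a call up. It gives the time, the measured TCP pose, the force and the opening at its end, in the units of the state.
- get_obs(): the state, without advancing time (a new reading comes with each control period).
- camera(name): name is "scene" or "top" or "wrist"; returns (picture, depth): 384x512x3 uint8, blue, green, red; 384x512 float32, m along the optical axis (not along the pixel's ray), 0 where there is no reading.
- camera_info(name): a dict with "fx", "fy", "cx", "cy" (pixels), "k1" (the pictures are not rectified: a ray, as slopes to the right and down, at radius r is drawn at 1 + k1 r^2 times it, then the intrinsics apply), "extrinsics" (4x4, takes a point from camera to world coordinates). Camera axes: x right, y down, z forward; pixel columns grow to the right and rows downward; lengths in m; the calibration is good to about 2 mm. A picture is of the moment at which its call begins: read the wrist's pose just before it. camera_info takes no time and is no camera call; for the wrist camera it gives the pose at the moment of the call.
- hand_in(): hands the job in, once; it reports no verdict.
The state is a dict: "time_s": time; "qpos": joint angles; "joint_vel": joint speeds; "tau": joint torques, N m; "ee_pos": TCP position; "eef_rot": TCP orientation; "force": force on the tool from outside, world axes, zero at the start; "moment": the same for the moment, N m; "grip_width": finger opening in m.
Only numpy, scipy, OpenCV 4.12 (cv2) and the standard library are available. Lean on these libraries where they do the work, as an engineer would, in place of code of your own. Each camera call takes 0.05 s, during which the arm holds its last target. There are 200 camera calls.

## Working session

There is one attempt and no reset: what is moved stays moved. The work goes in short steps, Python scripts to look and compute and a shell command to move; the robot and the scene stay as the last step left them, time stands still between calls to the robot, and variables do not carry over. Pictures are saved under pics/ and viewed, about 8 in all and at most 12, crops included, and the job is handed in when it is done.

```bash
mkdir -p pics
cat > h.py <<'E'
from station import *
import numpy as np, cv2
from scipy.spatial.transform import Rotation as R
def rays(n,uv,ci=None):
    c=ci or camera_info(n); K=np.array([[c["fx"],0,c["cx"]],[0,c["fy"],c["cy"]],[0,0,1.]])
    p=cv2.undistortPoints(np.array(uv,float).reshape(-1,1,2),K,np.array([c["k1"],0,0,0,0.])).reshape(-1,2)
    E=np.array(c["extrinsics"]); d=np.c_[p,np.ones(len(p))]@E[:3,:3].T
    return E[:3,3],d
def onplane(n,uv,z,ci=None):
    o,d=rays(n,uv,ci); return o+d*((z-o[2])/d[:,2])[:,None]
def cloud(n,dep,ci=None):
    v,u=np.mgrid[:384,:512]; o,d=rays(n,np.stack([u,v],-1).reshape(-1,2),ci)
    return (o+d*dep.reshape(-1,1)).reshape(384,512,3)
E
python3 - <<'E'
from h import *
o=get_obs(); print({k:np.round(v,3) for k,v in o.items()})
for n in("scene","top"):
    p,d=camera(n); cv2.imwrite(f"pics/{n}0.png",p); np.save(f"pics/{n}0.npy",d)
    print(n,{k:np.round(v,3).tolist() for k,v in camera_info(n).items()}, d.min(),d.max())
a=cv2.imread("pics/scene0.png");b=cv2.imread("pics/top0.png")
cv2.imwrite("pics/top0b.png",cv2.resize(b,(800,600),interpolation=cv2.INTER_CUBIC))
E
```

```text
{'time_s': np.float64(0.0), 'qpos': array([-1.33 ,  0.3  ,  1.522,  0.   ,  1.321, -0.067]), 'joint_vel': array([-0.001, -0.001,  0.001, -0.001, -0.   , -0.001]), 'tau': array([ 0.0000e+00, -5.3181e+01, -3.5273e+01,  7.1000e-02,  2.4000e-02,
       -0.0000e+00]), 'ee_pos': array([ 0.167, -0.524,  0.219]), 'eef_rot': array([-1.647,  1.57 ,  1.803]), 'force': array([0.001, 0.676, 0.042]), 'moment': array([-0.02 ,  0.024,  0.005]), 'grip_width': np.float64(0.094)}
scene {'fx': 346.852, 'fy': 346.852, 'cx': 249.461, 'cy': 195.846, 'k1': 0.03, 'extrinsics': [[-0.769, 0.492, -0.408, 0.856], [0.64, 0.594, -0.488, 0.302], [0.002, -0.636, -0.771, 0.66], [0.0, 0.0, 0.0, 1.0]]} 0.0 3.1946254
top {'fx': 455.964, 'fy': 455.964, 'cx': 259.345, 'cy': 195.26, 'k1': -0.083, 'extrinsics': [[-0.023, -0.981, 0.192, 0.319], [-1.0, 0.027, 0.015, -0.086], [-0.02, -0.192, -0.981, 1.206], [0.0, 0.0, 0.0, 1.0]]} 0.0 2.2078147
```

View pics/top0b.png

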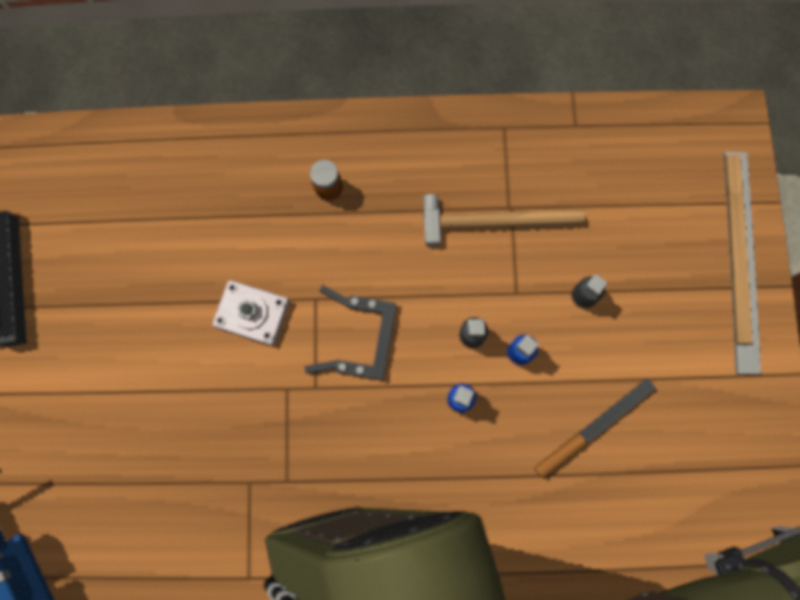

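View pics/scene0.png

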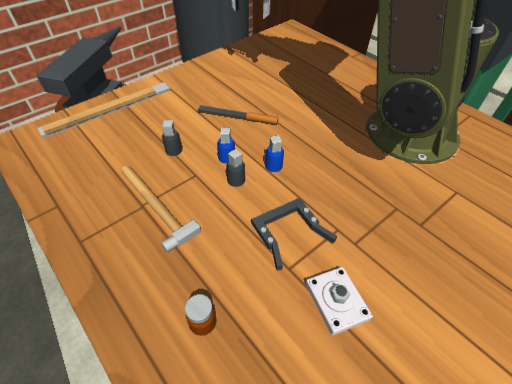

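The top view (800 px scale) shows the cover at (250,312), the cradle at (355,335) opening left, two dark sockets at (474,331) and (590,290), and blue look-alikes at (461,397) and (523,348). The two dark steel ones fit the description and the blue ones don't. The jar is at (325,178), the hammer at (505,220) and the file at (595,430).

```bash
cat > m.py <<'E'
from h import *
p=cv2.imread("pics/top0.png"); d=np.load("pics/top0.npy"); C=cloud("top",d)
hsv=cv2.cvtColor(p,cv2.COLOR_BGR2HSV)
def comps(m,a=20):
    n,l,s,c=cv2.connectedComponentsWithStats(m.astype(np.uint8)); return [(l==i,s[i],c[i]) for i in range(1,n) if s[i,4]>a]
roi=np.zeros((384,512),bool); roi[90:290,120:440]=1
print("bench z",np.median(C[230:250,190:250,2]), C[230:250,190:250,2].std())
for m,s,c in comps(roi&(hsv[...,1]<70)&(hsv[...,2]>140),25):
    z=np.median(C[m][:,2]); ct=max(cv2.findContours(m.astype(np.uint8),0,1)[0],key=cv2.contourArea)
    w=onplane("top",ct.reshape(-1,2),z)[:,:2]; r=cv2.minAreaRect((w*1000).astype(np.float32)); M=np.argwhere(m)[:,::-1]
    print("bright",c.round(1),s[4],"z",z.round(4),"rect mm",np.round(r[0],1),np.round(r[1],1),round(r[2],1))
for m,s,c in comps(roi&(hsv[...,2]<85),60):
    z=np.percentile(C[m][:,2],[10,50,90]); print("dark",c.round(1),s, z.round(4), C[m].mean(0).round(4))
E
python3 m.py
python3 - <<'E'
import cv2
p=cv2.imread("pics/top0.png")
cv2.imwrite("pics/crop1.png",cv2.resize(p[160:270,130:400],(800,326),interpolation=cv2.INTER_CUBIC))
E
```

```text
bench z 0.00223261256714391 0.07775903648210872
bright [206.6 109.9] 204 z 0.0757 rect mm [774.1  64.5] [42.6 39.3] 88.0
bright [275.3 139.8] 241 z 0.0265 rect mm [ 704.9 -115.2] [84.8 24.1] 1.8
bright [381.9 180.9] 76 z 0.0946 rect mm [ 564.9 -376. ] [23.3 21. ] 53.3
bright [159.3 199.4] 1132 z 0.0238 rect mm [547.6 198.9] [109.9  85.1] 71.0
bright [304.1 208.4] 74 z 0.0945 rect mm [ 501.  -178.1] [19.8 22.7] 87.7
bright [337.5 219.9] 85 z 0.0949 rect mm [ 469.5 -258.5] [22.4 24.8] 42.9
bright [296.  252.3] 89 z 0.094 rect mm [ 393.8 -154.4] [22.2 23.1] 69.5
dark [217.8 124.3] [203 113  29  21 359] [-0.0017  0.0044  0.0516] [0.7508 0.0407 0.0274]
dark [319.  145.2] [282 144  79   6 132] [-0.0015  0.0021  0.0156] [ 0.69   -0.2343  0.0054]
dark [375.3 189.2] [366 178  22  20 231] [0.0133 0.0554 0.068 ] [ 0.553  -0.3678  0.0532]
dark [240.5 213.1] [206 184  48  59 582] [0.0093 0.018  0.0216] [ 0.5049 -0.017   0.0248]
dark [303.7 216.4] [295 207  21  16 158] [0.0035 0.0556 0.0644] [ 0.4869 -0.18    0.0542]
dark [205.8 235.5] [196 232  20   8  85] [0.0036 0.0173 0.0204] [0.4475 0.0738 0.0292]
dark [395. 263.] [372 244  47  40 444] [0.0119 0.0156 0.0186] [ 0.3643 -0.4155  0.0148]
dark [305.4 260.7] [291 252  25  16 146] [-0.0018  0.0012  0.057 ] [ 0.3765 -0.1823  0.0212]
```

View pics/crop1.png

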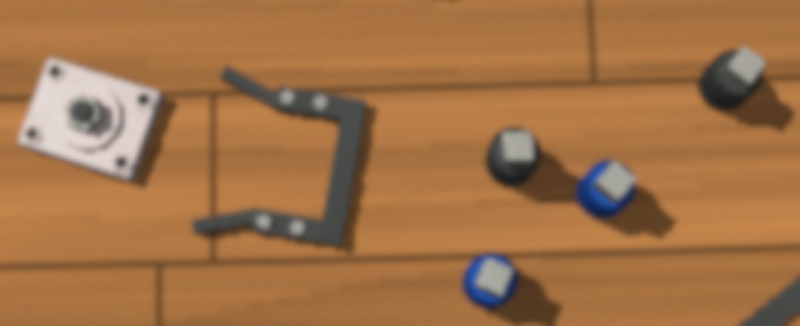

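The enlarged crop confirms it: the dark bodies at crop (513,155) and (730,78) are the sockets. The two blue ones are the decoys. I'll drag the cover by gripping the nut's flats. Next I'll get the cradle pose and the tool targets.

```bash
cat >> h.py <<'E'
def tool():
    o=get_obs(); return np.array(o["ee_pos"]),R.from_euler("xyz",o["eef_rot"]).as_matrix()
def go(target,ydir_deg=None):
    p,M=tool(); s=M.T@(np.array(target)-p)*1000; a=None
    if ydir_deg is not None:
        y=np.degrees(np.arctan2(M[1,1],M[0,1])); w=(ydir_deg-y+90)%180-90; a=np.radians(w)*np.sign(M[2,0])
    print("shift mm",s.round(1),"spin",None if a is None else round(a,3),"(alt ±pi)","q6",round(get_obs()["qpos"][5],3))
E
cat > m2.py <<'E'
from m import *
hsvm=roi&(hsv[...,2]<85)
K=hsvm&(np.indices((384,512))[1]>185)&(np.indices((384,512))[1]<260)&(np.indices((384,512))[0]>180)&(np.indices((384,512))[0]<250)
v,u=np.nonzero(K); w=onplane("top",np.c_[u,v],0.018)[:,:2]
# back-stop: pixels with y<-0.0x between rails
print("extent",w.min(0),w.max(0))
b=w[(w[:,0]>.455)&(w[:,0]<.535)&(w[:,1]<0.03)]
q=(b-b.mean(0)); e=np.linalg.svd(q,full_matrices=0)[2]; print("stop mid",b.mean(0),"dir",e[0],"n",len(b), "width", np.percentile(q@e[1],[2,98]))
nrm=e[1]*(-np.sign(e[1][1])); print("cradle +x yaw deg",np.degrees(np.arctan2(nrm[1],nrm[0])))
t=np.array([-nrm[1],nrm[0]]); rel=(w-b.mean(0)); X=rel@nrm;Y=rel@t
for x0 in range(-140,25,8):
    s=(X*1000>x0)&(X*1000<x0+8); yy=np.sort(Y[s]*1000); print(x0, yy[[0,-1]].round(1) if len(yy) else None, yy[np.argmax(np.diff(yy)):][:2].round(1) if len(yy)>2 else None)
E
python3 m2.py | grep -v -e bright -e '^dark'
python3 -c "
from h import *
p,M=tool();print(p,M.round(3));go([.548,.199,.17],71)"
```

```text
bench z 0.00223261256714391 0.07775903648210872
extent [ 0.42912411 -0.05055488] [0.58679134 0.10117908]
stop mid [ 0.49477229 -0.03279048] dir [-0.97831269  0.20713348] n 249 width [-0.01006071  0.01040068]
cradle +x yaw deg -101.95441961591476
-140 None None
-132 None None
-124 [-75.7  68.3] [-70.   60.8]
-116 [-77.7  66.6] [-66.   56.4]
-108 [-78.9  62.7] [-64.5  54.7]
-100 [-74.8  59.3] [-60.5  53. ]
-92 [-70.3  57.6] [-58.6  50.1]
-84 [-66.3  55.9] [-54.5  48.4]
-76 [-64.9  49.3] [-59.7  44.5]
-68 [42.8 45.9] [43.3 45. ]
-60 [-67.1  61.2] [-52.8  43.8]
-52 [-65.7  62.6] [-51.4  42.5]
-44 [-66.8  49.3] [-59.1  44. ]
-36 [-67.4  49. ] [-67.   43.7]
-28 [-66.5  61.1] [-52.2  42.5]
-20 [-67.1  60.4] [-50.8  41.3]
-12 [-66.2  60.8] [34.3 36.5]
-4 [-66.3  60.1] [52.1 54.3]
4 [-65.9  55.7] [53.1 55.7]
12 None None
20 None None
[ 0.16656421 -0.52392878  0.21894104] [[-0.     0.303 -0.953]
 [ 0.001 -0.953 -0.303]
 [-1.    -0.001 -0.   ]]
shift mm [  49.6 -573.3 -582.5] spin 0.639 (alt ±pi) q6 -0.067
```

```bash
python3 -m handwheel '[[[0,-35,-35],0,-1],[[0,-70,-70],0,-1],[[0,-105,-105],0,-1],[[0,-140,-140],0,-1],[[0,-175,-175],0,-1]]'
python3 -m handwheel '[[[0,-35,-35],0,-1],[[0,-70,-70],0,-1],[[0,-105,-105],0,-1],[[0,-140,-140],0,-1],[[0,-175,-175],0,-1]]'
python3 -m handwheel '[[[0,-35,-35],0,-1],[[0,-70,-70],0,-1],[[0,-105,-105],0,-1],[[0,-140,-140],0,-1],[[0,-175,-175],0,-1]]'
python3 -c "
from h import *
go([.548,.199,.19],-19)"
```

```text
time_s: 0.6
ee_pos: [0.2806, -0.3023, 0.219]
eef_rot: [-1.613, 1.57, 1.836]
force: [1.5, -1.1, 1.2]
grip_width: 0.0943
time_s: 1.1
ee_pos: [0.3949, -0.0804, 0.2193]
eef_rot: [-1.931, 1.57, 1.518]
force: [0.9, -1.7, 0.1]
grip_width: 0.0943
time_s: 1.6
ee_pos: [0.5092, 0.1415, 0.2193]
eef_rot: [-1.595, 1.57, 1.854]
force: [0.8, 0.1, -0.2]
grip_width: 0.0939
shift mm [ 29.3 -43.  -54.4] spin -0.932 (alt ±pi) q6 1.464
```

```bash
python3 -m handwheel '[[[15,-22,-27],-0.14,-1],[[29,-43,-54],-0.28,-1],[[29,-43,-54],-0.42,-1],[[29,-43,-54],-0.56,-1],[[29,-43,-54],-0.7,-1]]'
python3 -m handwheel '[[[0,0,0],-0.14,-1],[[0,0,0],-0.235,-1],[[0,0,0],-0.235,-1],[[0,0,0],-0.235,-1],[[0,0,0],-0.235,-1]]'
python3 - <<'E'
from h import *
ci=camera_info("wrist"); p,d=camera("wrist"); cv2.imwrite("pics/w1.png",p); np.save("pics/w1.npy",d)
import pickle; pickle.dump(ci,open("pics/w1.pkl","wb")); print(np.round(ci["extrinsics"],3)); go([.548,.199,.19],-19)
E
```

```text
time_s: 2.1
ee_pos: [0.5475, 0.1991, 0.1896]
eef_rot: [-1.385, 1.569, 2.771]
force: [0.2, -0.4, 0.3]
grip_width: 0.094
time_s: 2.6
ee_pos: [0.5474, 0.1991, 0.1895]
eef_rot: [-1.539, 1.569, 2.849]
force: [0.6, 0.5, -0.5]
grip_width: 0.0942
[[ 0.948 -0.305 -0.092  0.573]
 [-0.318 -0.908 -0.271  0.277]
 [-0.001  0.286 -0.958  0.356]
 [ 0.     0.     0.     1.   ]]
shift mm [-0.5  0.5 -0.1] spin 0.008 (alt ±pi) q6 0.609
```

View pics/w1.png

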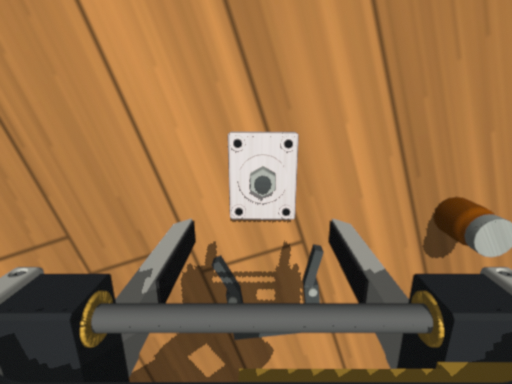

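Wrist view: the cover is at (263,175), nut at (263,183), nearly square to the image. The jar is at (470,228), clear of the work.

Run:
```python
from h import *
import pickle
ci=pickle.load(open("pics/w1.pkl","rb")); p=cv2.imread("pics/w1.png"); d=np.load("pics/w1.npy"); C=cloud("wrist",d,ci)
h=cv2.cvtColor(p,cv2.COLOR_BGR2HSV); m=((h[...,1]<60)&(h[...,2]>120)).astype(np.uint8); m[:,:200]=0;m[:,330:]=0;m[240:]=0;m[:100]=0
ct=max(cv2.findContours(m,0,1)[0],key=cv2.contourArea)
print("z",np.median(C[ct[:,0,1],ct[:,0,0],2]))
w=onplane("wrist",ct.reshape(-1,2),.022,ci)[:,:2]; r=cv2.minAreaRect((w*1000).astype(np.float32)); print(r)
N=C[165:200,245:282].reshape(-1,3); s=(N[:,2]>.044)&(N[:,2]<.049); t=N[:,2]>.05
print("nut top",N[s].mean(0),s.sum(),"stud",N[t].mean(0),t.sum(),N[:,2].max())
print("rails z",np.median(C[292:298,310:318,2]), "bench",np.median(C[60:100,260:300,2]))
go([r[0][0]/1000,r[0][1]/1000,.046])
```

```text
z 0.021520798498066096
((546.6088256835938, 197.78648376464844), (110.72915649414062, 82.9486312866211), 71.0513687133789)
nut top [0.54699875 0.19951718 0.04674481] 292 stud [0.54714354 0.19975904 0.05923984] 234 0.3557814127548907
rails z 0.020853445160566947 bench 0.001048028958010594
shift mm [143.5  -0.2   1.5] spin None (alt ±pi) q6 0.609
```

```bash
python3 -m handwheel '[[[40,0,0],0,-1],[[80,0,0],0,-1],[[110,0,0],0,-1],[[130,0,0],0,-1],[[144,0,0],0,-1]]'
python3 -m handwheel '[[[0,0,0],0,0.2],[[0,0,0],0,0.5],[[0,0,0],0,1],[[0,0,0],0,1],[[0,0,0],0,1]]' 40
python3 -m handwheel '[[[0,0,0],0,1],[[0,0,0],0,1],[[0,0,0],0,1],[[0,0,0],0,1],[[0,0,0],0,1]]'
python3 -c "
from h import *
n=np.array([-.207,-.978]);o=np.array([.5036,.0307])
for x in(-.12,-.07,0):
  t=o+n*x;print(t);go([*t,.0455],-12)"
```

```text
time_s: 3.15
ee_pos: [0.5467, 0.199, 0.044]
eef_rot: [-1.266, 1.568, 3.122]
force: [-0.4, -0.3, -0.6]
grip_width: 0.0941
time_s: 3.65
ee_pos: [0.547, 0.1991, 0.0447]
eef_rot: [-1.414, 1.569, 2.974]
force: [-0.5, 0.4, 0.2]
grip_width: 0.058
time_s: 4.15
ee_pos: [0.5471, 0.199, 0.0447]
eef_rot: [-1.449, 1.569, 2.938]
force: [1.3, -0.9, 0.2]
grip_width: 0.0295
[0.52844 0.14806]
shift mm [-0.8 -1.4 54.3] spin -0.116 (alt ±pi) q6 0.61
[0.51809 0.09916]
shift mm [ -0.8   4.4 103.9] spin -0.116 (alt ±pi) q6 0.61
[0.5036 0.0307]
shift mm [ -0.8  12.5 173.4] spin -0.116 (alt ±pi) q6 0.61
```

```bash
python3 -m handwheel '[[[0,0,20],-0.04,1],[[0,0,42],-0.08,1],[[0,1,66],-0.12,1],[[0,3,88],-0.12,1],[[0,4,104],-0.12,1]]'
python3 - <<'E'
from h import *
import pickle
go([.5036,.0307,.045],-12)
ci=camera_info("wrist"); p,d=camera("wrist"); cv2.imwrite("pics/w2.png",p)
pt,dt=camera("top");cv2.imwrite("pics/t2.png",pt)
a=np.hstack([p[100:384],cv2.resize(pt[160:260,130:290],(454,284))]);cv2.imwrite("pics/v2.png",cv2.resize(a,(800,235)))
E
```

```text
time_s: 4.65
ee_pos: [0.5174, 0.0984, 0.0447]
eef_rot: [-1.768, 1.569, 2.739]
force: [1.3, 2.5, -1.4]
grip_width: 0.0296
shift mm [-0.3  0.3 69.1] spin 0.004 (alt ±pi) q6 0.323
```

View pics/v2.png

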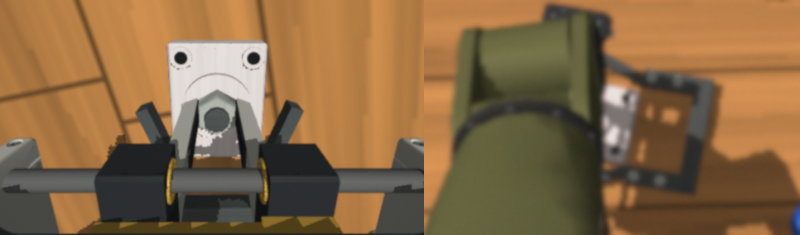

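The view shows the cover gripped, square and centred between the flared rails. Now I'll slide it in, then feel for the stop.

```bash
python3 -m handwheel '[[[0,0,15],0,1],[[0,0,30],0,1],[[0,0,44],0,1],[[0,0,54],0,1],[[0,0,60],0,1]]'
python3 -m handwheel '[[[0,0,2],0,1],[[0,0,4],0,1],[[0,0,6],0,1],[[0,0,8],0,1],[[0,0,9],0,1]]'
python3 -m handwheel '[[[0,0,1],0,1],[[0,0,2],0,1],[[0,0,3],0,1],[[0,0,4],0,1],[[0,0,4],0,1]]'
```

```text
time_s: 5.25
ee_pos: [0.5048, 0.0381, 0.0447]
eef_rot: [-1.303, 1.568, -3.081]
force: [1.0, 1.3, -1.7]
grip_width: 0.0293
time_s: 5.75
ee_pos: [0.5033, 0.0343, 0.0457]
eef_rot: [-2.755, 1.563, 1.749]
force: [-2.8, 53.3, 13.0]
grip_width: 0.0295
time_s: 6.25
ee_pos: [0.5029, 0.0344, 0.0464]
eef_rot: [-2.934, 1.557, 1.571]
force: [0.7, 37.0, 6.6]
grip_width: 0.0291
```

```bash
python3 -m handwheel '[[[0,0,0],0,-1],[[0,0,0],0,-1],[[0,0,0],0,-1],[[0,0,-1],0,-1],[[0,0,-2],0,-1]]'
python3 -m handwheel '[[[-40,0,-10],0,-1],[[-80,0,-20],0,-1],[[-120,0,-30],0,-1],[[-140,0,-40],0,-1],[[-140,0,-40],0,-1]]'
cat > wl.py <<'E'
import sys,pickle
from h import *
n=sys.argv[1]; ci=camera_info("wrist"); p,d=camera("wrist"); cv2.imwrite(f"pics/{n}.png",p); np.save(f"pics/{n}.npy",d); pickle.dump(ci,open(f"pics/{n}.pkl","wb"))
E
python3 wl.py w3
python3 - <<'E'
import cv2
p=cv2.imread("pics/w3.png");cv2.imwrite("pics/w3v.png",cv2.resize(p[80:330,130:400],(648,600),interpolation=cv2.INTER_CUBIC))
E
```

```text
time_s: 6.75
ee_pos: [0.5033, 0.0361, 0.0464]
eef_rot: [-2.925, 1.557, 1.579]
force: [-0.4, -0.5, -0.0]
grip_width: 0.066
time_s: 7.25
ee_pos: [0.5128, 0.074, 0.1898]
eef_rot: [3.014, 1.556, 1.236]
force: [-1.0, -0.1, -0.3]
grip_width: 0.094
```

View pics/w3v.png

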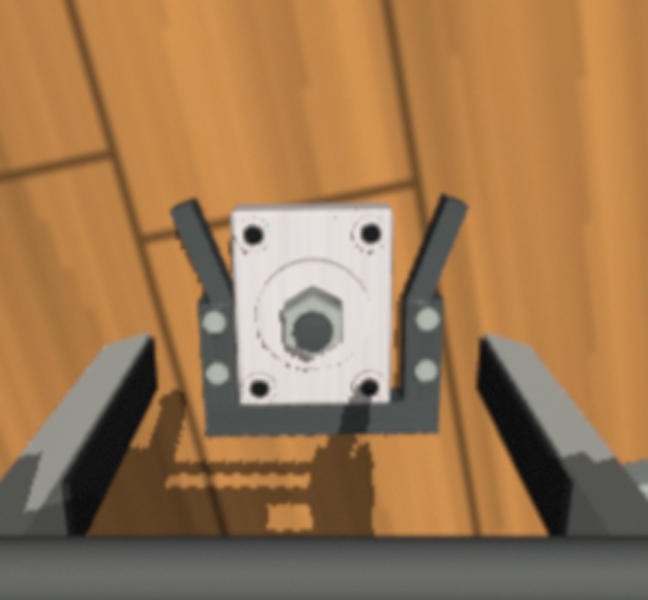

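The view shows the cover inside the rails with its leading edge flush on the back stop at crop (313,403), square to the eye.

```bash
cat > cov.py <<'E'
import sys,pickle
from h import *
def cover(n):
    ci=pickle.load(open(f"pics/{n}.pkl","rb")); p=cv2.imread(f"pics/{n}.png"); d=np.load(f"pics/{n}.npy"); C=cloud("wrist",d,ci)
    h=cv2.cvtColor(p,cv2.COLOR_BGR2HSV); m=((h[...,1]<60)&(h[...,2]>120)&(abs(C[...,2]-.022)<.008)).astype(np.uint8)
    m=cv2.morphologyEx(m,cv2.MORPH_OPEN,np.ones((3,3)))
    ct=max(cv2.findContours(m,0,1)[0],key=cv2.contourArea)
    w=onplane("wrist",ct.reshape(-1,2),.022,ci)[:,:2]; r=cv2.minAreaRect((w*1000).astype(np.float32)); print("cover rect",r)
    near=np.linalg.norm(C[...,:2]-np.array(r[0])/1000,axis=-1)<.03
    s=near&(C[...,2]>.0435)&(C[...,2]<.049); t=near&(C[...,2]>.05)&(C[...,2]<.056)
    rn=cv2.minEnclosingCircle((C[s][:,:2]*1000).astype(np.float32)); print("nut top",C[s].mean(0),rn,"stud",C[t].mean(0),t.sum())
    dark=(h[...,2]<110)&(abs(C[...,2]-.018)<.005)&(np.linalg.norm(C[...,:2]-np.array(r[0])/1000,axis=-1)<.12)
    return C,dark,p
if __name__=="__main__":
    C,dark,p=cover(sys.argv[1])
    w=C[dark][:,:2]; a=np.radians(-102); nx=np.array([np.cos(a),np.sin(a)]); ny=np.array([-nx[1],nx[0]])
    for it in range(3):
        X=w@nx;Y=w@ny; mid=np.median(Y); b=abs(Y-mid)<.045; xs=X[b]; top=xs.max(); k=b&(X>top-.03)
        # fit stop: outer/inner edge per Y bin
        f=[(y,np.percentile(X[k&(abs(Y-y)<.004)],95)) for y in np.arange(mid-.04,mid+.041,.008)]
        s=np.polyfit(*np.array(f).T,1); a-=np.arctan(s[0])*-1 if 0 else 0
        a+= -np.arctan(s[0]) ; nx=np.array([np.cos(a),np.sin(a)]); ny=np.array([-nx[1],nx[0]])
    X=w@nx;Y=w@ny; k=abs(Y-np.median(Y))<.04
    print("cradle yaw",np.degrees(a),"stop X range",np.percentile(X[k],[2,50,98]),"rail Y",Y.min(),Y.max(), "nx",nx)
E
python3 cov.py w3; python3 -c "
from h import *
p,M=tool();print(p,M.round(4))"
```

```text
cover rect ((501.9360656738281, 35.55513381958008), (111.22367095947266, 83.41008758544922), 78.6867904663086)
nut top [0.50256025 0.03827813 0.04653747] ((501.44464111328125, 35.10989761352539), 16.67017936706543) stud [0.50156315 0.03564183 0.05274163] 212
cradle yaw -100.84409961266908 stop X range [-0.07299185 -0.06310251 -0.05395049] rail Y 0.415277506062826 0.5651805710296364 nx [-0.18813731 -0.98214274]
[0.51192182 0.07342968 0.18758995] [[ 0.0018  0.9785 -0.2061]
 [ 0.014  -0.2061 -0.9784]
 [-0.9999 -0.0011 -0.0141]]
```

Cover is home: its centre is 55.7 mm from the stop face (nominal 55), yaw within 1°. Now the nearer socket.

```bash
python3 -c "
from h import *
go([.501,-.178,.24],-2)"
python3 -m handwheel '[[[-15,0,48],0,-0.3],[[-30,0,96],0,-0.3],[[-45,15,144],0,-0.3],[[-55,30,192],0,-0.3],[[-55,41,240],0,-0.3]]'
python3 -c "
from h import *
go([.501,-.178,.24],-2)"
```

```text
shift mm [-55.9  41.1 247.5] spin -0.173 (alt ±pi) q6 0.267
time_s: 7.8
ee_pos: [0.5021, -0.1696, 0.2389]
eef_rot: [-3.061, 1.557, 1.443]
force: [0.8, 1.0, -0.7]
grip_width: 0.0614
shift mm [-1.2  0.7  8.4] spin -0.173 (alt ±pi) q6 -0.197
```

```bash
python3 -m handwheel '[[[0,1,4],-0.1,-0.3],[[0,1,8],-0.17,-0.3],[[0,1,8],-0.17,-0.3],[[0,1,8],-0.17,-0.3],[[0,1,8],-0.17,-0.3]]'
python3 wl.py w4
cat > ad.py <<'E'
import sys,pickle
from h import *
n,x,y,z=sys.argv[1],*map(float,sys.argv[2:5])
ci=pickle.load(open(f"pics/{n}.pkl","rb")); p=cv2.imread(f"pics/{n}.png"); d=np.load(f"pics/{n}.npy"); C=cloud("wrist",d,ci)
near=np.linalg.norm(C[...,:2]-[x,y],axis=-1)<.04
m=(near&(abs(C[...,2]-z)<.004)).astype(np.uint8); print(m.sum(),"z",np.median(C[m>0][:,2]))
ct=max(cv2.findContours(m,0,1)[0],key=cv2.contourArea); print("px",ct.mean((0,1)))
w=onplane("wrist",ct.reshape(-1,2),z,ci)[:,:2]; r=cv2.minAreaRect((w*1000).astype(np.float32)); print(r)
b=near&(abs(C[...,2]-z+.035)<.012); print("body pts",C[b].mean(0),b.sum())
go([r[0][0]/1000,r[0][1]/1000,.080],r[2]); go([r[0][0]/1000,r[0][1]/1000,.080],r[2]+90)
E
python3 ad.py w4 .501 -.178 .094
```

```text
time_s: 8.3
ee_pos: [0.5013, -0.1773, 0.2383]
eef_rot: [3.107, 1.556, 1.498]
force: [-0.2, -0.7, -0.7]
grip_width: 0.0612
426 z 0.09498243322690528
px [260.67532468 185.64935065]
((498.6741638183594, -180.2613983154297), (23.961702346801758, 24.534666061401367), 1.9505406618118286)
body pts [ 0.49938299 -0.17216093  0.05934308] 509
shift mm [158.4  -2.7   5.4] spin -0.073 (alt ±pi) q6 -0.38
shift mm [158.4  -2.7   5.4] spin 1.498 (alt ±pi) q6 -0.38
```

View pics/w4.png

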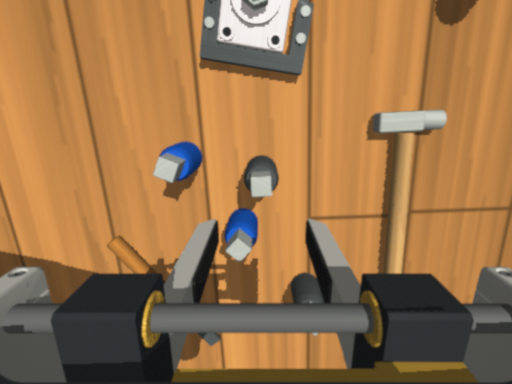

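Wrist view: the dark socket is at (261,175) with its adapter at (261,186). Blue decoys are at (180,160) and (240,235). Descending on the dark one.

```bash
python3 -m handwheel '[[[45,-2,4],-0.07,-0.3],[[90,-3,5],-0.07,-0.3],[[125,-3,5],-0.07,-0.3],[[148,-3,5],-0.07,-0.3],[[158,-3,5],-0.07,-0.3]]'
python3 -m handwheel '[[[0,0,0],0,1],[[0,0,0],0,1],[[0,0,0],0,1],[[0,0,0],0,1],[[0,0,0],0,1]]' 45
python3 -c "
from h import *
print(tool())"
```

```text
time_s: 8.85
ee_pos: [0.4976, -0.1792, 0.0783]
eef_rot: [-3.08, 1.555, 1.663]
force: [0.3, -0.6, -0.2]
grip_width: 0.0609
time_s: 9.35
ee_pos: [0.498, -0.1793, 0.0791]
eef_rot: [3.111, 1.556, 1.572]
force: [-0.3, 0.5, 1.4]
grip_width: 0.0245
(array([ 0.49798222, -0.17931712,  0.07905764]), array([[-1.35762423e-05,  9.99517233e-01,  3.10693040e-02],
       [ 1.47791756e-02,  3.10661113e-02, -9.99408061e-01],
       [-9.99890782e-01,  4.45610495e-04, -1.47724625e-02]]))
```

```bash
python3 -m handwheel '[[[-30,0,0],0,1],[[-60,0,0],0,1],[[-85,0,0],0,1],[[-95,0,-30],0,1],[[-95,0,-70],0,1]]'
python3 -m handwheel '[[[0,0,-35],0.1,1],[[0,0,-70],0.2,1],[[0,0,-105],0.23,1],[[0,0,-130],0.23,1],[[0,0,-140],0.23,1]]'
python3 -c "
from h import *
print(tool());go([.5018,.0362,.135],-11.3)"
```

```text
time_s: 9.85
ee_pos: [0.496, -0.1111, 0.1766]
eef_rot: [2.949, 1.557, 1.407]
force: [0.8, 0.2, -4.8]
grip_width: 0.0236
time_s: 10.35
ee_pos: [0.4916, 0.0307, 0.1785]
eef_rot: [-3.076, 1.556, 1.437]
force: [0.4, 0.2, -4.1]
grip_width: 0.0239
(array([0.49163635, 0.03070996, 0.17849826]), array([[ 1.91242644e-03,  9.80170350e-01, -1.98147491e-01],
       [ 1.41681460e-02, -1.98154523e-01, -9.80068390e-01],
       [-9.99897798e-01, -9.33073889e-04, -1.42661526e-02]]))
shift mm [43.6  8.9 -6.8] spin -0.002 (alt ±pi) q6 0.175
```

```bash
python3 -m handwheel '[[[10,4,-3],0,1],[[20,9,-7],0,1],[[30,9,-7],0,1],[[40,9,-7],0,1],[[42,9,-7],0,1]]'
python3 -c "
from h import *
go([.5018,.0362,.115],-11.3)"
python3 -m handwheel '[[[2,0,0],0,1],[[4,0,0],0,1],[[6,0,0],0,1],[[8,0,0],0,1],[[9,0,0],0,1]]'
python3 -c "
from h import *
go([.5018,.0362,.115],-11.3)"
```

```text
time_s: 10.85
ee_pos: [0.5012, 0.0358, 0.1348]
eef_rot: [-2.883, 1.557, 1.629]
force: [-0.5, -0.0, -4.0]
grip_width: 0.0235
shift mm [19.8  0.5 -0.2] spin -0.003 (alt ±pi) q6 0.184
time_s: 11.35
ee_pos: [0.5013, 0.0359, 0.1257]
eef_rot: [-2.896, 1.557, 1.616]
force: [-0.2, 0.6, -4.6]
grip_width: 0.0239
shift mm [10.7  0.5 -0.2] spin -0.003 (alt ±pi) q6 0.184
```

```bash
python3 -m handwheel '[[[1,0,0],0,1],[[2,0,0],0,1],[[3,0,0],0,1],[[4,0,0],0,1],[[4,0,0],0,1]]'
python3 -m handwheel '[[[1,0,0],0,1],[[1,0,0],0,1],[[2,0,0],0,1],[[2,0,0],0,1],[[2,0,0],0,1]]'
python3 -c "
from h import *
go([.5018,.0362,.115],-11.3)"
```

```text
time_s: 11.85
ee_pos: [0.5018, 0.036, 0.1245]
eef_rot: [-3.046, 1.557, 1.467]
force: [-12.5, -0.9, 29.2]
grip_width: 0.0239
time_s: 12.35
ee_pos: [0.5024, 0.036, 0.1245]
eef_rot: [3.078, 1.556, 1.308]
force: [-7.9, 0.2, 21.7]
grip_width: 0.0235
shift mm [ 9.5 -0.7  0.1] spin -0.003 (alt ±pi) q6 0.184
```

Mouth stopped at about 45.5 mm, the nut-top height. I'll try this socket at the other hexagon phase (30° on) before judging it.

```bash
python3 -m handwheel '[[[-4,0,0],0,1],[[-8,0,0],-0.1,1],[[-8,0,0],-0.24,1],[[-8,0,0],-0.38,1],[[-8,0,0],-0.52,1]]'
python3 -m handwheel '[[[0,0,0],-0.05,1],[[0,0,0],-0.05,1],[[0,0,0],-0.05,1],[[0,0,0],-0.05,1],[[0,0,0],-0.05,1]]'
python3 -c "
from h import *
go([.5024,.0362,.128],18.7)"
```

```text
time_s: 12.85
ee_pos: [0.5023, 0.0359, 0.1322]
eef_rot: [2.576, 1.556, 1.331]
force: [0.4, 0.4, -4.4]
grip_width: 0.0238
time_s: 13.35
ee_pos: [0.5023, 0.0359, 0.1322]
eef_rot: [2.531, 1.556, 1.335]
force: [0.5, -0.2, -3.5]
grip_width: 0.0236
shift mm [ 4.2  0.1 -0.2] spin 0.048 (alt ±pi) q6 -0.391
```

```bash
python3 -m handwheel '[[[2,0,0],0.05,1],[[4,0,0],0.05,1],[[5,0,0],0.05,1],[[6,0,0],0.05,1],[[6,0,0],0.05,1]]'
python3 -m handwheel '[[[1,0,0],0,1],[[2,0,0],0,1],[[3,0,0],0,1],[[3,0,0],0,1],[[3,0,0],0,1]]'
python3 -c "
from h import *
go([.5024,.0362,.12],18.7)"
```

```text
time_s: 13.85
ee_pos: [0.5023, 0.036, 0.1261]
eef_rot: [2.594, 1.556, 1.349]
force: [-0.2, 0.6, -3.8]
grip_width: 0.024
time_s: 14.35
ee_pos: [0.5026, 0.036, 0.1245]
eef_rot: [2.506, 1.556, 1.261]
force: [-6.0, -0.5, 14.3]
grip_width: 0.0237
shift mm [ 4.5 -0.2 -0.2] spin -0.001 (alt ±pi) q6 -0.341
```

It stops at exactly the same height in both phases, so it is resting on the nut's top face and is too small. Standing it back at its original spot.

```bash
python3 -m handwheel '[[[-25,0,0],0,1],[[-50,0,0],0,1],[[-50,-15,45],0,1],[[-50,-30,90],0,1],[[-50,-45,135],0,1]]'
python3 -c "
from h import *
go([.498,-.1790,.084])"
```

```text
time_s: 14.85
ee_pos: [0.5028, -0.1084, 0.1728]
eef_rot: [2.47, 1.556, 1.226]
force: [0.0, 0.6, -4.7]
grip_width: 0.0239
shift mm [ 87.8 -28.   66.3] spin None (alt ±pi) q6 -0.623
```

```bash
python3 -m handwheel '[[[5,-14,33],0,1],[[30,-28,66],0,1],[[60,-28,66],0,1],[[80,-28,66],0,1],[[89,-28,66],0,1]]'
python3 -m handwheel '[[[1,0,0],0,1],[[2,0,0],0,1],[[3,0,0],0,1],[[4,0,0],0,1],[[4,0,0],0,1]]'
```

```text
time_s: 15.35
ee_pos: [0.497, -0.1786, 0.0808]
eef_rot: [2.666, 1.556, 1.421]
force: [0.2, 0.3, -3.6]
grip_width: 0.0235
time_s: 15.85
ee_pos: [0.4978, -0.1788, 0.0789]
eef_rot: [2.49, 1.556, 1.246]
force: [-2.6, 1.0, 9.6]
grip_width: 0.024
```

Seated on the bench (9.6 N up at z = 0.0789). Releasing, rising, and moving to the far socket.

```bash
python3 -m handwheel '[[[0,0,0],0,0.2],[[0,0,0],0,-0.1],[[0,0,0],0,-0.3],[[0,0,0],0,-0.3],[[0,0,0],0,-0.3]]'
python3 -m handwheel '[[[-40,0,0],0,-0.3],[[-80,0,0],0,-0.3],[[-120,0,0],0,-0.3],[[-155,0,0],0,-0.3],[[-160,0,0],0,-0.3]]'
python3 -c "
from h import *
go([.565,-.37,.238],-37)"
```

```text
time_s: 16.35
ee_pos: [0.4978, -0.1788, 0.0788]
eef_rot: [2.498, 1.556, 1.254]
force: [0.2, 0.6, 0.0]
grip_width: 0.0592
time_s: 16.85
ee_pos: [0.4981, -0.1815, 0.2431]
eef_rot: [2.057, 1.555, 0.813]
force: [0.3, -1.0, 0.8]
grip_width: 0.0613
shift mm [  3.7   2.8 200. ] spin 0.972 (alt ±pi) q6 -0.755
```

```bash
python3 -m handwheel '[[[0,0,48],0.14,-0.3],[[0,0,96],0.28,-0.3],[[0,2,144],0.42,-0.3],[[0,3,190],0.56,-0.3],[[3,3,200],0.7,-0.3]]'
python3 -m handwheel '[[[0,0,0],0.14,-0.3],[[0,0,0],0.28,-0.3],[[0,0,0],0.28,-0.3],[[0,0,0],0.28,-0.3],[[0,0,0],0.28,-0.3]]'
python3 wl.py w5; python3 ad.py w5 .565 -.376 .094
```

```text
time_s: 17.35
ee_pos: [0.5651, -0.3735, 0.2361]
eef_rot: [2.908, 1.556, 0.956]
force: [-0.6, -0.2, -0.3]
grip_width: 0.0612
time_s: 17.85
ee_pos: [0.5651, -0.3734, 0.236]
eef_rot: [-3.091, 1.556, 0.963]
force: [-0.4, -0.7, -0.1]
grip_width: 0.0612
418 z 0.09482700927770193
px [262.77922078 186.41558442]
((563.4769897460938, -377.25054931640625), (24.948415756225586, 23.064971923828125), 51.824684143066406)
body pts [ 0.56791122 -0.3703943   0.05914734] 515
shift mm [156.    1.1   6.4] spin -1.564 (alt ±pi) q6 0.014
shift mm [156.    1.1   6.4] spin 0.007 (alt ±pi) q6 0.014
```

View pics/w5.png

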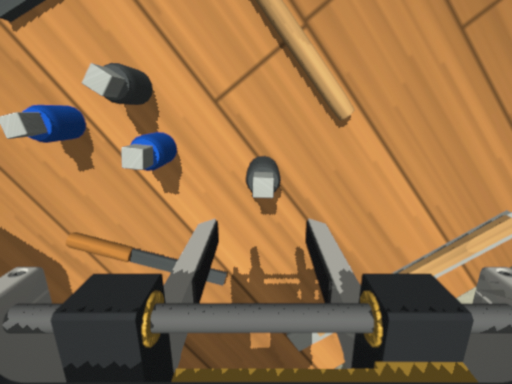

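The target dark socket is at (263,175), and the first one stands upright at (118,83). Descending.

```bash
python3 -m handwheel '[[[45,1,4],0,-0.3],[[90,1,7],0,-0.3],[[125,1,7],0,-0.3],[[147,1,8],0,-0.3],[[156,1,8],0,-0.3]]'
python3 -m handwheel '[[[0,0,0],0,1],[[0,0,0],0,1],[[0,0,0],0,1],[[0,0,0],0,1],[[0,0,0],0,1]]' 45
python3 -c "
from h import *
print(tool())"
python3 -m handwheel '[[[-30,0,0],0,1],[[-60,0,0],0,1],[[-85,0,0],0,1],[[-95,0,-30],0,1],[[-95,0,-70],0,1]]'
python3 -c "
from h import *
print(tool());go([.502,.0362,.17],-11.3)"
```

```text
time_s: 18.4
ee_pos: [0.5616, -0.3778, 0.0775]
eef_rot: [-2.88, 1.555, 1.175]
force: [0.6, -0.3, -0.2]
grip_width: 0.0612
time_s: 18.9
ee_pos: [0.5619, -0.378, 0.0783]
eef_rot: [-2.965, 1.556, 1.09]
force: [1.4, -0.0, 0.7]
grip_width: 0.0242
(array([ 0.56186855, -0.37799577,  0.07828435]), array([[ 0.00695048,  0.79168612, -0.61088851],
       [ 0.01332044, -0.61092236, -0.79157844],
       [-0.99988712, -0.00263545, -0.01479181]]))
time_s: 19.4
ee_pos: [0.604, -0.3248, 0.1764]
eef_rot: [3.136, 1.556, 0.905]
force: [1.3, -0.0, -3.5]
grip_width: 0.0237
(array([ 0.60400781, -0.32482789,  0.17643406]), array([[ 9.17972013e-03,  7.89986299e-01, -6.13055773e-01],
       [ 1.16829056e-02, -6.13124490e-01, -7.89899911e-01],
       [-9.99889615e-01,  8.87873648e-05, -1.48576466e-02]]))
shift mm [   9.7 -301.9 -222.5] spin -0.463 (alt ±pi) q6 0.105
```

```bash
python3 -m handwheel '[[[-5,-36,-26],0,1],[[-10,-75,-55],0,1],[[-10,-114,-84],0,1],[[-10,-153,-113],0,1],[[-10,-192,-142],0,1]]'
python3 -m handwheel '[[[0,-38,-28],-0.12,1],[[0,-74,-54],-0.26,1],[[0,-95,-68],-0.4,1],[[0,-106,-80],-0.46,1],[[0,-109,-80],-0.46,1]]'
python3 -c "
from h import *
print(tool()[0]);go([.5019,.0339,.135],-11.3)"
```

```text
time_s: 19.9
ee_pos: [0.5382, -0.0933, 0.1884]
eef_rot: [-3.125, 1.556, 0.927]
force: [1.4, 0.8, -3.9]
grip_width: 0.0237
time_s: 20.4
ee_pos: [0.5007, 0.0383, 0.1897]
eef_rot: [2.708, 1.556, 0.941]
force: [0.6, -0.1, -3.9]
grip_width: 0.0236
[0.50074587 0.03828631 0.18973734]
shift mm [54.7  1.6  4.8] spin 0.001 (alt ±pi) q6 0.189
```

```bash
python3 -m handwheel '[[[15,1,3],0,1],[[30,2,5],0,1],[[45,2,5],0,1],[[54,2,5],0,1],[[55,2,5],0,1]]'
python3 -c "
from h import *
print(tool()[0]);go([.5019,.0339,.1245],-11.3)"
python3 -m handwheel '[[[3,0,0],0,1],[[6,0,0],0,1],[[8,0,0],0,1],[[9,0,0],0,1],[[9,0,0],0,1]]'
python3 -m handwheel '[[[1,0,0],0,1],[[2,0,0],0,1],[[3,0,0],0,1],[[4,0,0],0,1],[[4,0,0],0,1]]'
python3 -c "
from h import *
print(tool()[0]);go([.5019,.0339,.1065],-11.3)"
```

```text
time_s: 20.9
ee_pos: [0.5017, 0.0332, 0.1337]
eef_rot: [2.822, 1.557, 1.054]
force: [-0.1, -0.6, -3.5]
grip_width: 0.024
[0.50173534 0.03318611 0.13370041]
shift mm [ 9.2 -0.  -0.6] spin -0.001 (alt ±pi) q6 0.179
time_s: 21.4
ee_pos: [0.5018, 0.0333, 0.1248]
eef_rot: [2.813, 1.557, 1.044]
force: [-0.5, 0.5, -4.0]
grip_width: 0.0239
time_s: 21.9
ee_pos: [0.502, 0.0333, 0.1211]
eef_rot: [2.785, 1.557, 1.016]
force: [-1.2, -0.9, 2.5]
grip_width: 0.0239
[0.50199658 0.0333461  0.12107675]
shift mm [14.6 -0.3 -0.3] spin -0.001 (alt ±pi) q6 0.179
```

Mouth is now at 42.8 mm, already below the nut top, so this is the fitting socket. Easing down.

```bash
python3 -m handwheel '[[[1,0,0],0,1],[[2,0,0],0,1],[[3,0,0],0,1],[[4,0,0],0,1],[[4,0,0],0,1]]'
python3 -c "
from h import *
print(tool()[0]);go([.5019,.0339,.1065],-11.3)"
```

```text
time_s: 22.4
ee_pos: [0.5024, 0.0334, 0.1185]
eef_rot: [2.698, 1.556, 0.929]
force: [-6.4, -0.9, 14.5]
grip_width: 0.0236
[0.50239373 0.03338903 0.11847704]
shift mm [12.  -0.7 -0.2] spin -0.001 (alt ±pi) q6 0.179
```

```bash
python3 -m handwheel '[[[1,0,0],0,1],[[2,0,0],0,1],[[3,0,0],0,1],[[4,0,0],0,1],[[4,0,0],0,1]]'
python3 -c "
from h import *
print(tool()[0], get_obs()['moment'])"
python3 wl.py w6
python3 - <<'E'
import cv2
from h import *
p=cv2.imread("pics/w6.png");s,d=camera("scene");cv2.imwrite("pics/s6.png",s)
cv2.imwrite("pics/v6.png",np.hstack([cv2.resize(p[120:320,150:370],(400,364)),cv2.resize(s[150:290,240:394],(400,364),interpolation=cv2.INTER_CUBIC)]))
E
```

```text
time_s: 22.9
ee_pos: [0.503, 0.0335, 0.1175]
eef_rot: [2.594, 1.554, 0.826]
force: [-13.5, -0.1, 35.7]
grip_width: 0.0236
[0.50300952 0.033545   0.11746391] [0.03744229 3.5522476  0.06006572]
```

View pics/v6.png

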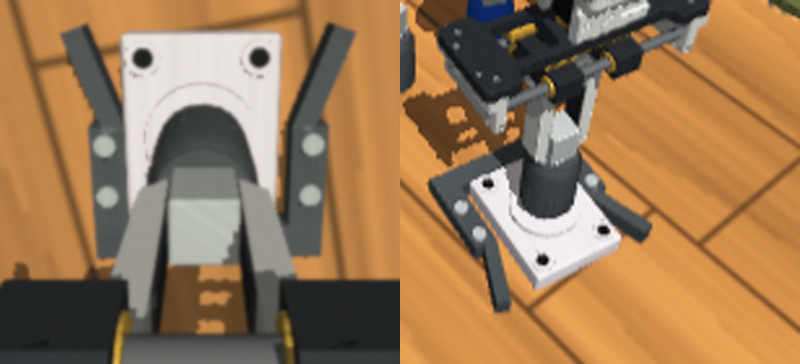

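The view shows the socket over the nut, with a gap still above the boss, and the force is rising. This is the wrong hexagon phase, so I'll lift and turn 30°.

```bash
python3 -m handwheel '[[[-6,0,0],0,1],[[-12,0,0],-0.1,1],[[-12,0,0],-0.24,1],[[-12,0,0],-0.38,1],[[-12,0,0],-0.52,1]]'
python3 -m handwheel '[[[0,0,0],0,1],[[0,0,0],0,1],[[0,0,0],0,1],[[0,0,0],0,1],[[0,0,0],0,1]]'
python3 -c "
from h import *
print(tool()[0]);go([.502,.0339,.1215],18.7)"
```

```text
time_s: 23.5
ee_pos: [0.503, 0.0337, 0.1293]
eef_rot: [2.074, 1.554, 0.831]
force: [0.9, -0.4, -4.2]
grip_width: 0.0237
time_s: 24.0
ee_pos: [0.503, 0.0337, 0.1293]
eef_rot: [2.074, 1.554, 0.83]
force: [-0.4, -0.0, -4.1]
grip_width: 0.0235
[0.50299243 0.03365934 0.1293155 ]
shift mm [ 7.8 -1.  -0.5] spin 0.0 (alt ±pi) q6 -0.346
```

```bash
python3 -m handwheel '[[[2,0,0],0,1],[[4,0,0],0,1],[[6,0,0],0,1],[[8,0,0],0,1],[[8,0,0],0,1]]'
python3 -m handwheel '[[[1,0,0],0,1],[[2,0,0],0,1],[[3,0,0],0,1],[[4,0,0],0,1],[[4,0,0],0,1]]'
python3 -m handwheel '[[[1,0,0],0,1],[[2,0,0],0,1],[[3,0,0],0,1],[[4,0,0],0,1],[[4,0,0],0,1]]'
```

```text
time_s: 24.5
ee_pos: [0.5037, 0.034, 0.1216]
eef_rot: [2.02, 1.552, 0.775]
force: [3.3, 3.0, -2.8]
grip_width: 0.0237
time_s: 25.0
ee_pos: [0.5039, 0.0344, 0.1175]
eef_rot: [2.023, 1.551, 0.779]
force: [2.8, 5.0, -3.1]
grip_width: 0.0238
time_s: 25.5
ee_pos: [0.504, 0.0346, 0.1133]
eef_rot: [2.028, 1.551, 0.784]
force: [3.8, 4.6, -2.5]
grip_width: 0.0237
```

It now slides on freely. Down to the boss.

```bash
python3 -m handwheel '[[[1,0,0],0,1],[[2,0,0],0,1],[[3,0,0],0,1],[[4,0,0],0,1],[[5,0,0],0,1]]'
python3 -m handwheel '[[[1,0,0],0,1],[[2,0,0],0,1],[[3,0,0],0,1],[[3,0,0],0,1],[[3,0,0],0,1]]'
```

```text
time_s: 26.0
ee_pos: [0.5042, 0.0347, 0.1082]
eef_rot: [2.028, 1.551, 0.783]
force: [2.3, 4.1, -0.3]
grip_width: 0.0235
time_s: 26.5
ee_pos: [0.5044, 0.0348, 0.1063]
eef_rot: [2.007, 1.55, 0.763]
force: [-3.0, 5.0, 12.9]
grip_width: 0.0237
```

```bash
python3 -m handwheel '[[[1,0,0],0,1],[[1,0,0],0,1],[[1,0,0],0,1],[[1,0,0],0,1],[[1,0,0],0,1]]'
python3 wl.py w7; python3 ad.py w7 .503 .035 .122 | head -3
python3 - <<'E'
from h import *
p=cv2.imread("pics/w7.png");s,d=camera("scene");t,dt=camera("top");C=cloud("scene",d)
near=np.linalg.norm(C[...,:2]-[.498,-.179],axis=-1)<.03; z=C[near][:,2]; print("socket1 top z",np.percentile(z,97), C[near&(C[...,2]>.088)].mean(0))
cv2.imwrite("pics/v7.png",np.hstack([cv2.resize(p[80:330],(400,195)),cv2.resize(s[120:295,170:394],(400,312),interpolation=cv2.INTER_CUBIC)[58:253]]))
cv2.imwrite("pics/v7.png",np.hstack([cv2.resize(p[100:330,100:420],(400,288)),cv2.resize(s[120:290,170:406],(400,288),interpolation=cv2.INTER_CUBIC)]))
o=get_obs();print(o["time_s"],o["ee_pos"],o["force"],o["grip_width"])
E
```

```text
time_s: 27.0
ee_pos: [0.5044, 0.0349, 0.1063]
eef_rot: [2.0, 1.55, 0.756]
force: [-2.7, 5.4, 14.0]
grip_width: 0.0236
1807 z 0.12318845287601018
px [261.16949153 241.89830508]
((501.2801208496094, 37.589576721191406), (48.295982360839844, 25.865928649902344), 18.066816329956055)
socket1 top z 0.09507684841794635 [ 0.49932966 -0.17598557  0.09382293]
27.15 [0.50441366 0.03484407 0.10632045] [-3.69551274  5.06542341 14.46496813] 0.023856130356301727
```

View pics/v7.png

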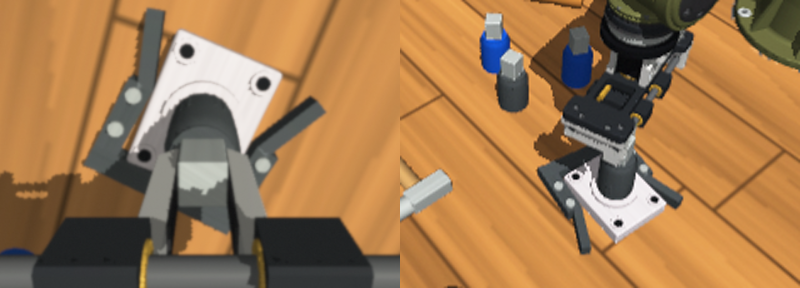

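```bash
python3 - <<'E'
from h import *
import cov
C,dark,p=cov.cover("w7")
E
python3 cov.py w7 | tail -1
```

```text
cover rect ((502.42755126953125, 40.05017852783203), (108.03851318359375, 83.29229736328125), 85.6850814819336)
nut top [0.49558111 0.05649608 0.04641661] ((499.6048889160156, 45.268943786621094), 21.373641967773438) stud [0.49689886 0.05645049 0.05288606] 87
nut top [0.49558111 0.05649608 0.04641661] ((499.6048889160156, 45.268943786621094), 21.373641967773438) stud [0.49689886 0.05645049 0.05288606] 87Traceback (most recent call last):
  File "cov.py", line 20, in <module>
    f=[(y,np.percentile(X[k&(abs(Y-y)<.004)],95)) for y in np.arange(mid-.04,mid+.041,.008)]
          ~~~~~~~~~~~~~^^^^^^^^^^^^^^^^^^^^^^^^^
    return _quantile_unchecked(
        a, q, axis, out, overwrite_input, method, keepdims, weights)
    return _ureduce(a,
                    func=_quantile_ureduce_func,
    ...<5 lines>...
                    overwrite_input=overwrite_input,
                    method=method)
    r = func(a, **kwargs)
    result = _quantile(arr,
                       quantiles=q,
    ...<2 lines>...
                       out=out,
                       weights=wgt)
    slices_having_nans = np.isnan(arr[-1, ...])
                                  ~~~^^^^^^^^^
IndexError: index -1 is out of bounds for axis 0 with size 0
```

The rectangle is partly hidden, but it hints that the cover may have rotated. I'll fit its visible edges and the rail discs/stop directly.

```bash
cat > ang.py <<'E'
import sys,pickle
from h import *
n=sys.argv[1]
ci=pickle.load(open(f"pics/{n}.pkl","rb")); p=cv2.imread(f"pics/{n}.png"); d=np.load(f"pics/{n}.npy"); C=cloud("wrist",d,ci)
h=cv2.cvtColor(p,cv2.COLOR_BGR2HSV); rad=np.linalg.norm(C[...,:2]-[.502,.036],axis=-1)<.13
m=(rad&(h[...,1]<60)&(h[...,2]>110)&(abs(C[...,2]-.022)<.007)).astype(np.uint8)
m=cv2.morphologyEx(m,cv2.MORPH_OPEN,np.ones((5,5))); ct=max(cv2.findContours(m,0,1)[0],key=cv2.contourArea)
hull=cv2.approxPolyDP(cv2.convexHull(ct),4,True).reshape(-1,2); w=onplane("wrist",hull,.022,ci)[:,:2]
for i in range(len(w)):
    e=w[(i+1)%len(w)]-w[i]; print("edge px",hull[i],hull[(i+1)%len(w)],"w",w[i].round(4),"len",np.linalg.norm(e).round(4),"ang",np.degrees(np.arctan2(*e[::-1])).round(1))
g=(rad&(h[...,1]<60)&(h[...,2]>120)&(abs(C[...,2]-.019)<.008)).astype(np.uint8)
k=[(c.round(1),s[4]) for _,s,c in [(0,s,c) for s,c in zip(*cv2.connectedComponentsWithStats(g)[2:])] if 15<s[4]<150]
for c,a in k: print("disc",c,a,onplane("wrist",[c],.018,ci)[0].round(4))
E
echo w3;python3 ang.py w3; echo w7; python3 ang.py w7; echo w6; python3 ang.py w6
```

```text
w3
edge px [291 166] [291 247] w [0.5504 0.0818] len 0.1093 ang -100.2
edge px [291 247] [230 248] w [ 0.531  -0.0257] len 0.0811 ang 169.1
edge px [230 248] [226 169] w [ 0.4513 -0.0104] len 0.1069 ang 79.0
edge px [226 169] [291 166] w [0.4717 0.0946] len 0.0797 ang -9.2
disc [218.7 213.8] 74 [0.4476 0.0384 0.018 ]
disc [307.7 212.5] 75 [0.561  0.0163 0.018 ]
disc [220.1 235.1] 69 [0.442  0.0088 0.018 ]
disc [307. 234.] 68 [ 0.5552 -0.0135  0.018 ]
w7
edge px [324 158] [297 218] w [0.5458 0.09  ] len 0.0629 ang -92.4
edge px [297 218] [203 227] w [0.5432 0.0272] len 0.0919 ang -155.8
edge px [203 227] [243 124] w [ 0.4594 -0.0104] len 0.1058 ang 86.1
edge px [243 124] [324 158] w [0.4666 0.0952] len 0.0794 ang -3.7
disc [191.9 202.9] 144 [0.4424 0.0086 0.018 ]
disc [310.1 231.6] 129 [0.562  0.0163 0.018 ]
w6
edge px [302 138] [301 223] w [0.5506 0.0809] len 0.0854 ang -99.7
edge px [301 223] [220 228] w [ 0.5361 -0.0033] len 0.0827 ang 172.3
edge px [220 228] [217 139] w [0.4542 0.0078] len 0.0897 ang 78.1
edge px [217 139] [302 138] w [0.4726 0.0956] len 0.0793 ang -10.7
disc [321.8 199.1] 125 [0.5611 0.0163 0.018 ]
disc [206.9 199.7] 124 [0.4476 0.0387 0.018 ]
disc [320.4 226.9] 114 [ 0.5555 -0.0134  0.018 ]
disc [208.5 227.6] 116 [0.4417 0.009  0.018 ]
```

The cover's yaw is about -94.5°, while the cradle's is -101.1° (from its discs). That is 0.115 rad, outside the 0.1 limit, so engaging the socket turned it. I'll turn it back in steps with the socket as a wrench.

```bash
python3 -m handwheel '[[[0,0,0],0.05,1],[[0,0,0],0.1,1],[[0,0,0],0.14,1],[[0,0,0],0.14,1],[[0,0,0],0.14,1]]'
python3 wl.py w8; python3 ang.py w8; python3 -c "
from h import *
go([.5025,.034,.106],18.7);print(get_obs()['moment'])"
```

```text
time_s: 27.65
ee_pos: [0.5042, 0.0345, 0.1064]
eef_rot: [2.133, 1.551, 0.75]
force: [-2.2, -1.2, 4.9]
grip_width: 0.0239
edge px [323 157] [297 219] w [0.5516 0.084 ] len 0.0643 ang -98.9
edge px [297 219] [205 225] w [0.5416 0.0205] len 0.0896 ang -165.6
edge px [205 225] [240 125] w [ 0.4548 -0.0018] len 0.1014 ang 80.0
edge px [240 125] [323 157] w [0.4725 0.098 ] len 0.0803 ang -10.0
disc [204.2 183.2] 149 [0.448  0.0386 0.018 ]
disc [194.1 211.3] 135 [0.4421 0.0087 0.018 ]
disc [315.2 224.8] 134 [0.5618 0.0162 0.018 ]
disc [306.6 248.6] 24 [ 0.5594 -0.0109  0.018 ]
shift mm [ 0.3 -1.7  0.2] spin -0.139 (alt ±pi) q6 -0.207
[-0.58237013  0.6222155   0.10108433]
```

Yaw is now within about 1.3° of the cradle, but the cover sits about 2–3 mm back from the stop. Nudging it home again.

```bash
python3 -m handwheel '[[[0,0,1],0.02,1],[[0,-1,2],0.02,1],[[0,-1,3],0.02,1],[[0,-1,4],0.02,1],[[0,-1,4],0.02,1]]'
python3 wl.py w9; python3 ang.py w9
```

```text
time_s: 28.2
ee_pos: [0.504, 0.031, 0.1064]
eef_rot: [2.198, 1.55, 0.795]
force: [-1.1, 6.4, 3.5]
grip_width: 0.0237
edge px [323 157] [297 218] w [0.5525 0.0797] len 0.0634 ang -100.4
edge px [297 218] [203 230] w [0.5411 0.0174] len 0.0924 ang -163.0
edge px [203 230] [240 125] w [ 0.4527 -0.0097] len 0.1071 ang 78.7
edge px [240 125] [323 157] w [0.4737 0.0953] len 0.0804 ang -11.2
disc [204.5 180.9] 149 [0.448  0.0386 0.018 ]
disc [194.9 209.5] 135 [0.4421 0.0086 0.018 ]
disc [316.8 220.7] 136 [0.5619 0.0162 0.018 ]
disc [307.1 245.9] 59 [ 0.5582 -0.0123  0.018 ]
```

The cover's rear edge is back at its home position within 0.3 mm, and its yaw matches the cradle's. A light final press, then a check.

```bash
python3 -m handwheel '[[[1,0,0],0,1],[[1,0,0],0,1],[[1,0,0],0,1],[[1,0,0],0,1],[[1,0,0],0,1]]'
python3 wl.py w10; python3 ang.py w10 | grep -v disc
python3 - <<'E'
from h import *
s,d=camera("scene"); cv2.imwrite("pics/v10.png",cv2.resize(s[120:290,170:406],(708,510),interpolation=cv2.INTER_CUBIC))
o=get_obs();print(o["time_s"],o["ee_pos"],o["force"],o["grip_width"],np.abs(o["joint_vel"]).max())
E
```

```text
time_s: 28.75
ee_pos: [0.5041, 0.0312, 0.1063]
eef_rot: [2.194, 1.549, 0.791]
force: [-5.1, 2.0, 15.3]
grip_width: 0.0238
edge px [321 156] [297 218] w [0.5506 0.0805] len 0.0636 ang -98.5
edge px [297 218] [203 230] w [0.5412 0.0177] len 0.0924 ang -163.0
edge px [203 230] [239 127] w [ 0.4529 -0.0094] len 0.1051 ang 78.8
edge px [239 127] [254 128] w [0.4732 0.0937] len 0.0132 ang 5.8
edge px [254 128] [321 156] w [0.4864 0.0951] len 0.0659 ang -12.7
28.85 [0.504145   0.03120981 0.10631259] [-5.23966334  2.35421926 15.31714224] 0.02357506212946066 0.00092428453353554
```

View pics/v10.png

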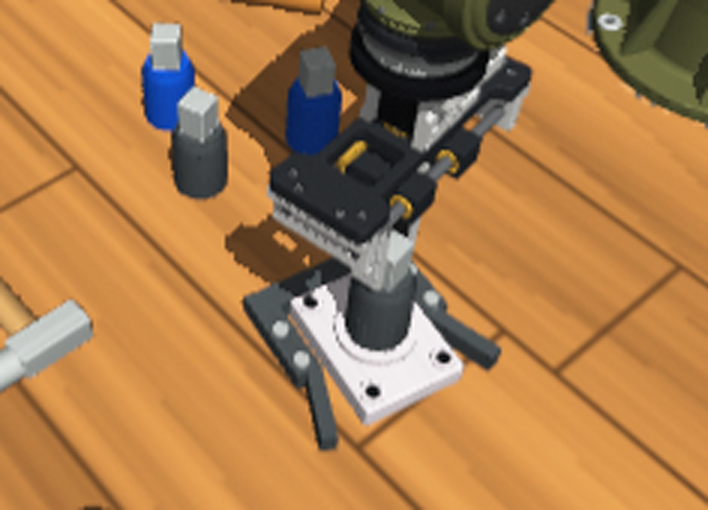

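The view shows the socket (378,310) down on the boss, the cover square in the cradle, and the other dark socket upright at (200,145). Handing in.

```bash
python3 -c "
from station import *
print(hand_in())"
```

```text
the job is handed in; nothing more can be done
None
```

I slid the cover home against the stop by its nut and found the fitting socket by trying both. That socket is pressed fully down over the nut and was still gripped when I handed in at 28.85 s. The hand-in reports no verdict.

- **Sockets:** The nearer socket stopped at nut-top height at both hexagon phases, so it is too small. I stood it back in its place, and its top measured 95 mm high, as it should when upright. The farther socket fits and went on freely after a 30° turn.
- **Last checks:** The mouth of the fitting socket is about 28 mm up, level with the boss. The arm presses with about 15 N, the grip was set to 45 N, and the arm is at rest.
- **Check that failed and was fixed:** Seating the socket had turned the cover about 0.115 rad, over the 0.1 limit. I turned it back and pushed it to the stop. Before a final light press, its yaw matched the cradle's and its rear edge was within about 0.3 mm of home, with about 2 mm of sideways shift.
- **Check that disagreed:** After that press, the fitted cover edges gave yaws 0.1–2.6° from the cradle's, because some of them were partly hidden. All are within the limit.
- **Left alone:** I did not go near the jar, hammer or file, but I did not measure their final positions.

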